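# Dock the drive cartridge and start the copy

### The arm

A 7-joint arm with a two-finger parallel gripper is mounted at the origin on the work surface. World frame = base frame: x ahead of the robot, y to its left, z up, the work surface at z = 0. Lengths are in mm, angles in rad, forces in N, time in s.
With the tool pointing down it reaches from about 400 to 925 mm from the base axis. Payload 5.6 kg.
Tool frame: the origin (TCP) lies where the fingers leave the gripper's body, on its centre line; the fingertips stand 73 mm ahead of it and the grasp point (between the pads) lies 54 mm ahead of it (tip_reach is the distance from the TCP to the fingertips, in mm); z points along the fingers, y is the line along which they close (so a half turn about z gives the same grasp; the last joint's range is limited). The gripper opens to 85 mm and grips with 20 to 120 N. Pads are 22 mm wide; open, the fingers measure 114 mm over their backs; the gripper's body (76 mm by 85 mm) begins 54 mm behind the grasp point. The pads swing forward as they close: fully open they stand 13 mm farther back than shut.
Start: joints at [1.157, 0.468, -0.012, 1.603, 0.006, 1.071, -0.056], TCP at [235.497, -605.844, 303.89] pointing down, gripper open.
Joint ranges: [-2.53, 2.53], [-0.31, 2.02], [-1.57, 1.55], [0.28, 2.44], [-1.29, 4.43], [0.15, 1.84], [-2.92, 2.92]. Speed limits (rad/s): [2.57, 2.57, 3.14, 3.14, 3.14, 3.14, 3.14].

### API

Orientations are given as [roll, pitch, yaw] about the fixed x, y, z axes, in that order (R = Rz(yaw) Ry(pitch) Rx(roll)).
In Python, from bench import * gives the robot as it stands.
- The arm moves only by the tool send_rows, never from a script. Its argument "commands" is a list of rows, each an object of numbers: "gripper": the opening, from 0 (shut) to 1 (fully open); "dx", "dy", "dz": the shift along the tool's x, y, z in m; "yaw": the turn about the tool's z in rad. A call has 1 to 20 rows; each row is the pose to reach, as a shift and turn from the pose commanded when the call began, along the tool's axes at that moment; what a row does not reach only later rows make up. A row lasts 1/12 s, in which the tool goes at most 41.7 mm and 7.16 degrees, less where a joint would pass 70% of its speed; a pose out of reach is approached as far as the arm can. A call with a gripper value outside its range is refused whole. The fingers move at their own pace and stop on an object; the grip force is fixed at half the most. Time passes only in rows, so rows that repeat a pose let the fingers close. It gives the time, the measured TCP pose, the force, the opening and the grip force at its end, in the units of the state.
- get_state(): the state, without advancing time (a new reading comes with each control period).
- camera(name): name is "side" or "top"; returns a dict with "pixels" (400x640x3 uint8, red, green, blue), "depth" (400x640 float32, mm along the optical axis (not along the pixel's ray), 0 where there is no reading), "camera_matrix" (3x3 intrinsics, pixels), "k1" (the pictures are not rectified: a ray, as slopes to the right and down, at radius r is drawn at 1 + k1 r^2 times it, then the intrinsics apply), "T" (4x4, takes a point from camera to world coordinates). Camera axes: x right, y up, looking along -z (the intrinsics and any distortion apply to the point x, -y, -z); pixel columns grow to the right and rows downward; lengths in mm; the calibration is good to about 2 mm. A picture is of the moment at which its call begins.
- job_done(): hands the job in; it is judged then, once.
The state is a dict: "time": time; "qpos": joint angles; "qvel": joint speeds; "effort": joint torques, N m; "tcp_pos": TCP position; "tool_rot": TCP orientation; "contact_force": force on the tool from outside, world axes, zero at the start; "torque": the same for the moment, N m; "width": finger opening in mm; "grasp_force": force on a finger pad.
Only numpy, scipy, OpenCV 4.12 (cv2) and the standard library are available. Lean on these libraries where they do the work, as an engineer would, in place of code of your own. Each camera call takes 0.05 s, during which the arm holds its last target. There are 200 camera calls.

### The job

Push the drive cartridge with the yellow end along the bench mat, brass contacts first, between the rails of the dock until it is fully home against the stop; only then press the dock's green button right down and let it go. Do not lift or carry the cartridge, it stays flat on the mat throughout, and leave the other things on the bench where they are.

Things in the scene. Friction and masses are not known exactly. Their poses are not given: they have to be found in the camera images.
- drive: the cartridge to dock: black shell, 120 mm long (x), 80 wide (y), 25 high, about 0.35 kg, YELLOW 16 mm band at its rear (-x) end, label with yellow stripe on top, brass contacts on the front (+x) face. Loose, flat on the mat before the dock's mouth, up to 40 mm off its axis and 0.35 rad askew. Origin: centre of its underside; x from yellow end to contacts
- drive_front (a point): centre of the cartridge's front (contacts) face, 12.5 mm above its underside
- drive_back (a point): centre of the cartridge's rear (yellow) face, 12.5 mm above its underside
- dock: docking station fixed to the bench. x: the way the cartridge goes in (roughly world +y), z up. Origin on the mat under the middle of the stop face (x = 0). Grey head: x 0 to 90 mm, y -62 to 62 mm, 40 mm high. Two aluminium rails 18 mm high, 8 mm thick, inner faces at y = +-42.5 mm, run from x = -80 mm to 0; before that they flare out at 25 degrees, from x = -112 mm (mouth 114 mm wide). No floor
- dock_stop (a point): middle of the dock's stop face, 12.5 mm above the mat; axes as the dock. When home, the cartridge's front face touches it, its centre lies 60 mm before it and its yellow end stands out 120 mm before it, past the flares
- start (a joint): travel of the green button: 0 up, 0.006 m fully down; springs back, about 5 N to push fully down
- start_top (a point): centre of the top of the green button (32 mm across), on the dock's head; the button goes straight down
- mat: the thin blue mat on the bench, 430 x 1000 mm, 2 mm thick: its upper face is 2 mm above the bench (z = 0.002). Fixed
- spare: a second cartridge, the same 120 x 80 x 25 mm black shell but with a BLUE end and stripe; not to be used; origin under its centre. To be left alone
- screwdriver: screwdriver with red handle, 170 mm long, lying near the dock; origin under its centre, x from handle to tip. To be left alone
- tape: roll of yellow tape lying flat, 80 mm across, 19 mm high; origin under its centre. To be left alone
- module: green memory module lying flat, 133 x 30 x 4 mm; origin under its centre, y along its length. To be left alone
- mug: white mug, 80 mm across, 92 mm high; origin under its centre. To be left alone
- aircan: upright green spray can, 60 mm across, 190 mm high; origin under its centre. To be left alone
Things that resemble listed ones, but are neither listed nor needed, are in the scene too. What is shaped like the dock but blue is not meant.

How it is judged (in metres and radians):
On the way, in this order (a step that is already met when the one before it is completed fails the run):
1. the yellow-ended cartridge is fully home in the dock, contacts first (x of drive_front in the frame of dock_stop above -0.003 m and y of drive_front in the frame of dock_stop between -0.006 and 0.006 m and x of drive_back in the frame of dock_stop below -0.1 m and angle between the x axis of drive and the x axis of dock, either way round below 0.09 rad and height (world z) of drive below 0.006 m), for 0.2 s.
2. then the green button is pressed down at least 4.5 mm (all of step 1 and value of joint start above 0.0045 m), for 0.05 s.
At the end, for the whole second after the job is handed in: The cartridge lies flat and still in the dock, its front face within 3 mm of the stop (6 mm sideways, 0.09 rad), the green button has been pressed at least 4.5 mm after that and is up again (all of step 1 and value of joint start below 0.002 m and linear speed of drive below 0.01 m/s); the robot touches nothing.
It fails at once if the cartridge is lifted (over 5 mm off the mat) or tipped (over 0.2 rad) (height (world z) of drive above 0.007 m or angle between drive's own z axis and vertical above 0.2 rad).
It fails at once if the button is pressed before the cartridge is home (value of joint start above 0.003 m and x of drive_front in the frame of dock_stop below -0.006 m).
It fails at once if something else on the bench is moved by more than 20 mm (distance of any of spare, screwdriver, tape, module, mug, aircan from where it was at the start of the episode above 0.02 m).
It also fails if it takes over 72 s, if anything falls off the work surface, if the arm or the gripper's body presses on something with over 40 N, if the wrist force passes 120 N, or if a joint passes its speed limit or range.

## Working session

There is one attempt and no reset: what is moved stays moved. The work goes in short steps, Python scripts to look and compute and a tool call to move; the robot and the scene stay as the last step left them, time stands still between calls to the robot, and variables do not carry over. Pictures are saved under pics/ and viewed, at most 10 in all, crops included, and the job is handed in when it is done.

Besides the shell and the picture viewer there is one more tool, called as name([rows], argument=value, ...), one row to a line, values as JSON. send_rows: Moves the arm, as the interface text tells. Its arguments: {"type":"object","properties":{"commands":{"type":"array","items":{"type":"object","properties":{"gripper":{"type":"number"},"dx":{"type":"number"},"dy":{"type":"number"},"dz":{"type":"number"},"yaw":{"type":"number"}}}}},"required":["commands"]}

```bash
mkdir -p pics; cat > h.py <<'E'
from bench import *
import numpy as np, cv2
def shot(n):
    c=camera(n); np.savez(''+n+'.npz',**c); return c
def world(c,uv,z=None):
    """pixels -> world; by depth, or on plane z"""
    K=np.array(c['camera_matrix'],float); T=np.array(c['T'])
    uv=np.atleast_2d(np.array(uv,float)); out=[]
    k1=float(c['k1'])
    n=cv2.undistortPoints(uv.reshape(-1,1,2),K,np.array([k1,0,0,0,0.])).reshape(-1,2)
    for (u,v),(a,b) in zip(uv,n):
        d=np.array([a,-b,-1.])
        if z is None: s=c['depth'][int(round(v)),int(round(u))]
        else: s=(z-T[2,3])/(T[:3,:3]@d)[2]
        out.append(T[:3,:3]@(d*s)+T[:3,3])
    return np.array(out)
E
python3 - <<'E'
from h import *
for n in('top','side'):
    c=shot(n); cv2.imwrite(f'pics/{n}0.png',c['pixels'][:,:,::-1]); print(n,c['camera_matrix'],c['k1'],c['T'])
s=get_state(); print(s['tcp_pos'],s['tool_rot'],s['time'],s['width'])
E
```

```text
top [[440.87648984   0.         327.44650474]
 [  0.         440.87648984 203.49586693]
 [  0.           0.           1.        ]] -0.09942963508350347 [[ 1.85432357e-02  9.91047981e-01 -1.32212132e-01  2.99122227e+02]
 [-9.99828036e-01  1.83518340e-02 -2.66616131e-03 -3.71781619e+01]
 [-2.15958692e-04  1.32238835e-01  9.91217859e-01  1.22617836e+03]
 [ 0.00000000e+00  0.00000000e+00  0.00000000e+00  1.00000000e+00]]
side [[469.50789283   0.         316.0305585 ]
 [  0.         469.50789283 199.53832602]
 [  0.           0.           1.        ]] 0.024801785332995093 [[-7.16685994e-01  5.20185552e-01 -4.64508534e-01 -1.48289760e+02]
 [-6.97223054e-01 -5.19608530e-01  4.93849155e-01  6.23229945e+02]
 [ 1.55305986e-02  6.77800831e-01  7.35081515e-01  9.89200139e+02]
 [ 0.00000000e+00  0.00000000e+00  0.00000000e+00  1.00000000e+00]]
[ 235.31332335 -605.48039405  303.01539428] [-3.13994545e+00  1.39519561e-04  3.70706246e-01] 0.1 85.42925986877496
```

View pics/top0.png

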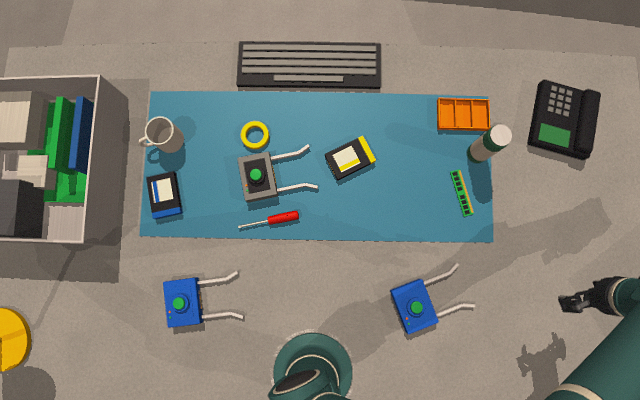

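View pics/side0.png

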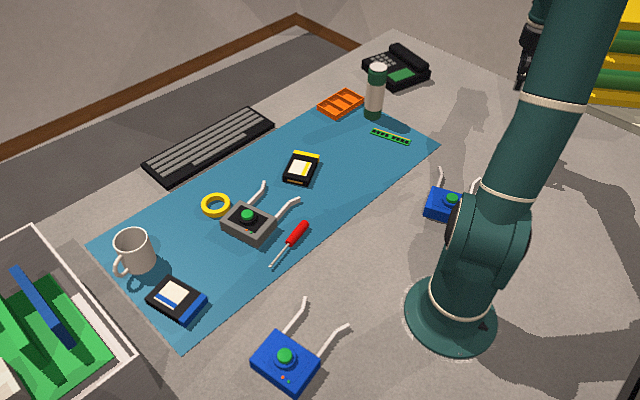

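Top view: the candidates for the cartridge are the black one with a yellow end at (352,158) and the blue-ended spare at (164,195). The candidates for the dock are the grey one at (257,177) and the blue ones at (182,303) and (415,306). I choose the yellow cartridge and the grey dock. The tape ring (255,135) and screwdriver (270,220) flank the dock. I'll check this choice in a crop.

```bash
python3 - <<'E'
from h import *
c=dict(np.load('top.npz')); p=c['pixels']
cr=p[120:220,230:390,::-1]; cv2.imwrite('pics/crop.png',cv2.resize(cr,None,fx=5,fy=5,interpolation=cv2.INTER_CUBIC))
# world map by depth
vv,uu=np.mgrid[110:225,225:395]; uv=np.c_[uu.ravel(),vv.ravel()]
W=world(c,uv); hsv=cv2.cvtColor(p,cv2.COLOR_RGB2HSV)[vv.ravel(),uu.ravel()]
def rep(n,m):
    P=W[m]; r=cv2.minAreaRect(P[:,:2].astype(np.float32)); print(n,m.sum(),'z',np.median(P[:,2]).round(1),np.round(r[0],1),np.round(r[1],1),round(r[2],1)); print(cv2.boxPoints(r).round(1).tolist())
u,v=uv.T
rep('drive top',(W[:,2]>17)&(W[:,2]<35)&(u>323)&(u<380))
rep('yellow',(hsv[:,0]>20)&(hsv[:,0]<35)&(hsv[:,1]>150)&(u>350)&(W[:,2]>17))
rep('head',(W[:,2]>34)&(W[:,2]<45)&(u<282)&(v>148))
rep('button',(hsv[:,0]>45)&(hsv[:,0]<75)&(hsv[:,1]>120)&(u<290)&(hsv[:,2]>80))
rep('railL',(W[:,2]>12)&(W[:,2]<25)&(u>280)&(u<316)&(v<165))
rep('railR',(W[:,2]>12)&(W[:,2]<25)&(u>280)&(u<322)&(v>175)&(v<200))
rep('screwdriver',(hsv[:,0]>170)&(hsv[:,1]>150)&(v>200))
m=(abs(W[:,2]-2)<8); print('mat z',np.median(W[m,2]))
E
```

```text
drive top 1245 z 27.2 [591.6 -93.9] [ 81.2 121.8] 28.0
[[527.0999755859375, -59.099998474121094], [584.2999877929688, -166.6999969482422], [656.0, -128.60000610351562], [598.9000244140625, -21.0]]
yellow 202 z 27.2 [ 470.5 -100.6] [ 62.6 364. ] 74.7
[[286.6000061035156, -82.69999694824219], [637.7000122070312, -178.89999389648438], [654.2999877929688, -118.5999984741211], [303.20001220703125, -22.299999237060547]]
head 1079 z 41.8 [531.6 162.6] [126.6  91.2] 12.8
[[459.79998779296875, 193.0], [479.8999938964844, 104.0999984741211], [603.4000244140625, 132.10000610351562], [583.2999877929688, 221.0]]
button 109 z 63.9 [406.6  85.2] [319.9  61.5] 37.8
[[261.3999938964844, 11.399999618530273], [299.1000061035156, -37.20000076293945], [551.7000122070312, 159.10000610351562], [514.0, 207.60000610351562]]
railL 106 z 19.4 [605.7  59.9] [15.8 84.5] 22.8
[[582.0, 95.80000305175781], [614.7999877929688, 17.899999618530273], [629.4000244140625, 24.0], [596.5999755859375, 101.9000015258789]]
railR 122 z 20.0 [505.5  40.3] [111.7  23.1] 89.0
[[493.0, -15.300000190734863], [516.2000122070312, -15.699999809265137], [518.0, 96.0], [494.8999938964844, 96.30000305175781]]
screwdriver 4 z 25.1 [371.1  16.5] [174.   44.2] 51.0
[[299.1000061035156, -37.20000076293945], [333.5, -65.0], [443.1000061035156, 70.0999984741211], [408.70001220703125, 98.0]]
mat z 2.0302385282575415
```

View pics/crop.png

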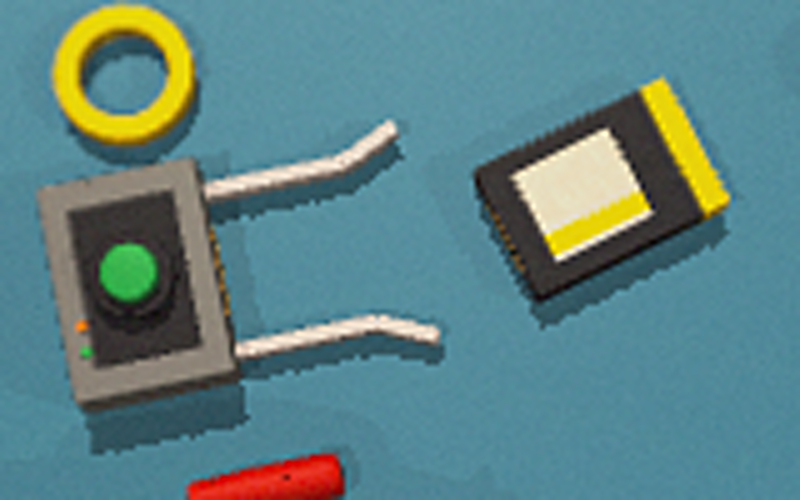

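The crop shows the yellow band at (690,150) and the contacts at (500,235), facing the grey dock at (130,285). The measured sizes agree with the given ones (cartridge 122x81 mm with its top at z 27, head 127x91 mm with its top at z 42). The cartridge is about 15° askew and about 2 mm off the axis. I'll now move over a point behind it.

```bash
cat >> h.py <<'E'
O=np.array([541.6,118.1]); A=np.arctan2(88.9,-20.1)
def d2w(x,y): return O+x*np.array([np.cos(A),np.sin(A)])+y*np.array([-np.sin(A),np.cos(A)])
def w2d(p):
    d=np.array(p[:2])-O; return np.array([d@[np.cos(A),np.sin(A)],d@[-np.sin(A),np.cos(A)]])
def plan(x,y,z,yaw=None):
    """tool-frame shift (m) and turn to dock-frame target"""
    s=get_state(); t=s['tool_rot'][2]; yaw=A if yaw is None else yaw
    d=np.r_[d2w(x,y),z]-s['tcp_pos']; c,n=np.cos(t),np.sin(t)
    print('dx,dy,dz',np.round([c*d[0]+n*d[1],n*d[0]-c*d[1],-d[2]],1),'yaw',round(-(yaw-t),3),'| now dock',w2d(s['tcp_pos']).round(1),s['tcp_pos'].round(1),s['tool_rot'].round(3),'F',np.round(s['contact_force'],1),'w',round(s['width'],1),'t',s['time'])
E
python3 -c "
from h import *
plan(-330,-16,250)"
```

```text
dx,dy,dz [ 514.7 -234.7   53. ] yaw -1.422 | now dock [-638.2  458.3] [ 235.3 -605.5  303. ] [-3.14   0.     0.371] F [ 0.2 -0.4  0.2] w 85.4 t 0.1
```

send_rows([
  {"dx":0.515,"dy":-0.235,"dz":0,"yaw":-1.42,"gripper":0.55},
  {"dx":0.515,"dy":-0.235,"dz":0,"yaw":-1.42,"gripper":0.55},
  {"dx":0.515,"dy":-0.235,"dz":0,"yaw":-1.42,"gripper":0.55},
  {"dx":0.515,"dy":-0.235,"dz":0,"yaw":-1.42,"gripper":0.55},
  {"dx":0.515,"dy":-0.235,"dz":0,"yaw":-1.42,"gripper":0.55},
  {"dx":0.515,"dy":-0.235,"dz":0,"yaw":-1.42,"gripper":0.55},
  {"dx":0.515,"dy":-0.235,"dz":0,"yaw":-1.42,"gripper":0.55},
  {"dx":0.515,"dy":-0.235,"dz":0,"yaw":-1.42,"gripper":0.55},
  {"dx":0.515,"dy":-0.235,"dz":0,"yaw":-1.42,"gripper":0.55},
  {"dx":0.515,"dy":-0.235,"dz":0,"yaw":-1.42,"gripper":0.55},
  {"dx":0.515,"dy":-0.235,"dz":0,"yaw":-1.42,"gripper":0.55},
  {"dx":0.515,"dy":-0.235,"dz":0,"yaw":-1.42,"gripper":0.55},
  {"dx":0.515,"dy":-0.235,"dz":0,"yaw":-1.42,"gripper":0.55},
  {"dx":0.515,"dy":-0.235,"dz":0,"yaw":-1.42,"gripper":0.55},
  {"dx":0.515,"dy":-0.235,"dz":0,"yaw":-1.42,"gripper":0.55},
  {"dx":0.515,"dy":-0.235,"dz":0,"yaw":-1.42,"gripper":0.55},
  {"dx":0.515,"dy":-0.235,"dz":0,"yaw":-1.42,"gripper":0.55},
  {"dx":0.515,"dy":-0.235,"dz":0,"yaw":-1.42,"gripper":0.55},
])

```text
time: 1.6
tcp_pos: [629.4, -202.1, 303.5]
tool_rot: [-3.14, 0.001, 1.788]
contact_force: [-0.2, 0.0, 0.8]
width: 47.3
grasp_force: 0.0
```

```bash
python3 -c "
from h import *
plan(-330,-16,88)"
```

```text
dx,dy,dz [  1.7   1.  215.5] yaw -0.005 | now dock [-331.7  -15. ] [ 629.4 -202.1  303.5] [-3.140e+00  1.000e-03  1.788e+00] F [-0.2  0.   0.8] w 47.3 t 1.6
```

send_rows([
  {"dx":0.002,"dz":0.15,"gripper":0.55},
  {"dx":0.002,"dz":0.15,"gripper":0.55},
  {"dx":0.002,"dz":0.15,"gripper":0.55},
  {"dx":0.002,"dz":0.15,"gripper":0.55},
  {"dx":0.002,"dz":0.224,"gripper":0.55},
  {"dx":0.002,"dz":0.224,"gripper":0.55},
  {"dx":0.002,"dz":0.224,"gripper":0.55},
  {"dx":0.002,"dz":0.224,"gripper":0.55},
])

```text
schema error: expected keys gripper, dx, dy, dz, yaw
```

```bash
python3 - <<'E'
from h import *
plan(-290,-16,80)
c=shot('side'); cv2.imwrite('pics/s1.png',cv2.resize(c['pixels'][110:260,200:400,::-1],None,fx=4,fy=4,interpolation=cv2.INTER_CUBIC))
E
```

```text
dx,dy,dz [ 41.7   0.8 223.5] yaw -0.005 | now dock [-331.7  -15. ] [ 629.4 -202.1  303.5] [-3.140e+00  1.000e-03  1.788e+00] F [-0.2  0.   0.8] w 47.3 t 1.6
```

View pics/s1.png

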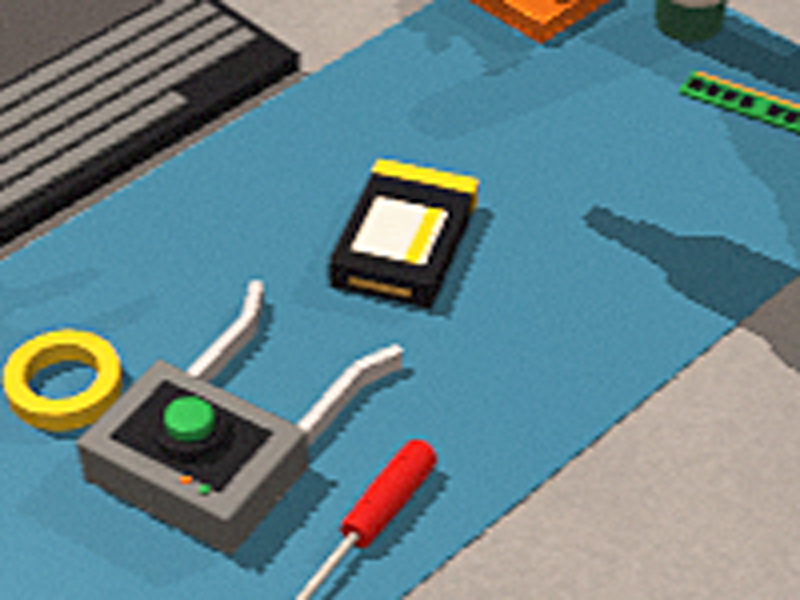

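The move was refused because each row needs every key, so the picture shows the scene unchanged: cartridge at (405,230), grey dock at (190,440), gripper out of the crop. I'll resend it.

send_rows([
  {"dx":0.002,"dy":0,"dz":0.15,"yaw":-0.005,"gripper":0.55},
  {"dx":0.002,"dy":0,"dz":0.15,"yaw":-0.005,"gripper":0.55},
  {"dx":0.002,"dy":0,"dz":0.15,"yaw":-0.005,"gripper":0.55},
  {"dx":0.002,"dy":0,"dz":0.15,"yaw":-0.005,"gripper":0.55},
  {"dx":0.002,"dy":0,"dz":0.19,"yaw":-0.005,"gripper":0.55},
  {"dx":0.002,"dy":0,"dz":0.21,"yaw":-0.005,"gripper":0.55},
  {"dx":0.002,"dy":0,"dz":0.224,"yaw":-0.005,"gripper":0.55},
  {"dx":0.002,"dy":0,"dz":0.224,"yaw":-0.005,"gripper":0.55},
  {"dx":0.002,"dy":0,"dz":0.224,"yaw":-0.005,"gripper":0.55},
])

```text
time: 2.4
tcp_pos: [629.9, -199.0, 80.2]
tool_rot: [3.142, 0.0, 1.795]
contact_force: [-0.1, 0.2, 0.4]
width: 47.0
grasp_force: 0.0
```

```bash
python3 - <<'E'
from h import *
plan(-260,-16,80)
c=shot('side'); cv2.imwrite('pics/s2.png',cv2.resize(c['pixels'][80:230,230:430,::-1],None,fx=4,fy=4,interpolation=cv2.INTER_CUBIC))
E
```

```text
dx,dy,dz [68.8 -0.1  0.2] yaw 0.002 | now dock [-328.8  -16.2] [ 629.9 -199.    80.2] [3.142 0.    1.795] F [-0.1  0.2  0.4] w 47.0 t 2.4
```

View pics/s2.png

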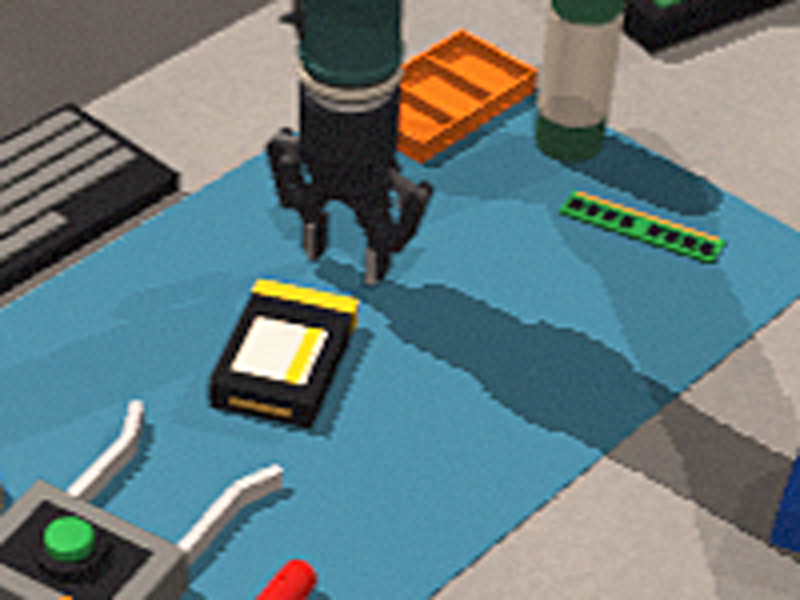

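The fingertips at (315,240) and (375,265) stand just above the mat, behind the yellow end at (305,300). I'll push forward slowly; the two-finger line should square the cartridge up.

send_rows([
  {"dx":0.012,"dy":0,"dz":0,"yaw":0,"gripper":0.55},
  {"dx":0.024,"dy":0,"dz":0,"yaw":0,"gripper":0.55},
  {"dx":0.027,"dy":0,"dz":0,"yaw":0,"gripper":0.55},
  {"dx":0.03,"dy":0,"dz":0,"yaw":0,"gripper":0.55},
  {"dx":0.032,"dy":0,"dz":0,"yaw":0,"gripper":0.55},
  {"dx":0.034,"dy":0,"dz":0,"yaw":0,"gripper":0.55},
  {"dx":0.036,"dy":0,"dz":0,"yaw":0,"gripper":0.55},
  {"dx":0.038,"dy":0,"dz":0,"yaw":0,"gripper":0.55},
  {"dx":0.04,"dy":0,"dz":0,"yaw":0,"gripper":0.55},
  {"dx":0.042,"dy":0,"dz":0,"yaw":0,"gripper":0.55},
  {"dx":0.044,"dy":0,"dz":0,"yaw":0,"gripper":0.55},
  {"dx":0.046,"dy":0,"dz":0,"yaw":0,"gripper":0.55},
  {"dx":0.048,"dy":0,"dz":0,"yaw":0,"gripper":0.55},
  {"dx":0.05,"dy":0,"dz":0,"yaw":0,"gripper":0.55},
  {"dx":0.052,"dy":0,"dz":0,"yaw":0,"gripper":0.55},
  {"dx":0.054,"dy":0,"dz":0,"yaw":0,"gripper":0.55},
  {"dx":0.056,"dy":0,"dz":0,"yaw":0,"gripper":0.55},
  {"dx":0.058,"dy":0,"dz":0,"yaw":0,"gripper":0.55},
  {"dx":0.06,"dy":0,"dz":0,"yaw":0,"gripper":0.55},
  {"dx":0.06,"dy":0,"dz":0,"yaw":0,"gripper":0.55},
])

```text
time: 4.12
tcp_pos: [616.4, -139.1, 79.9]
tool_rot: [-3.142, -0.0, 1.796]
contact_force: [0.5, -3.9, 2.5]
width: 46.9
grasp_force: 1.3
```

```bash
cat >> h.py <<'E'
def drive(save=None):
    """cartridge pose in dock frame from both views (top-face points)"""
    for n in ('top','side'):
        c=shot(n); p=c['pixels']
        vv,uu=np.mgrid[60:340,200:480]; uv=np.c_[uu.ravel(),vv.ravel()]
        W=world(c,uv); D=np.array([w2d(w) for w in W])
        hsv=cv2.cvtColor(p,cv2.COLOR_RGB2HSV)[uv[:,1],uv[:,0]]
        m=(W[:,2]>22)&(W[:,2]<32)&(D[:,0]>-330)&(D[:,0]<-2)&(abs(D[:,1])<100)
        img=np.zeros(p.shape[:2],np.uint8); img[uv[m,1],uv[m,0]]=1
        k,l,st,_=cv2.connectedComponentsWithStats(img); b=1+np.argmax(st[1:,4])
        m&=l[uv[:,1],uv[:,0]]==b
        r=cv2.minAreaRect(D[m].astype(np.float32)); print(n,'drive',m.sum(),np.round(r[0],1),np.round(r[1],1),round(r[2],1))
        y=m&(hsv[:,0]>20)&(hsv[:,0]<35)&(hsv[:,1]>150)&(D[:,0]<r[0][0]-35)
        if y.sum()>10:
            f=cv2.fitLine(D[y].astype(np.float32),cv2.DIST_L2,0,.01,.01).ravel(); print('  band mid',D[y].mean(0).round(1),'tilt deg',round(np.degrees(np.arctan(-f[0]/f[1])),1))
        if save: cv2.imwrite(f'pics/{save}_{n}.png',cv2.resize(p[120:220,230:390,::-1] if n=='top' else p[80:260,200:420,::-1],None,fx=3,fy=3))
E
python3 - <<'E'
from h import *
plan(-260,-16,80)
drive('a')
E
```

```text
dx,dy,dz [ 7.3 -0.3 -0.1] yaw 0.003 | now dock [-267.3  -16.3] [ 616.4 -139.1   79.9] [-3.142 -0.     1.796] F [ 0.5 -3.9  2.5] w 46.9 t 4.1167
top drive 1173 [-195.    -7.4] [123.6  81.1] 10.9
  band mid [-244.3  -15.4] tilt deg 10.8
side drive 816 [-201.2   -6.1] [143.7  83.8] 9.5
  band mid [-244.7   -9.7] tilt deg 6.7
```

View pics/a_side.png

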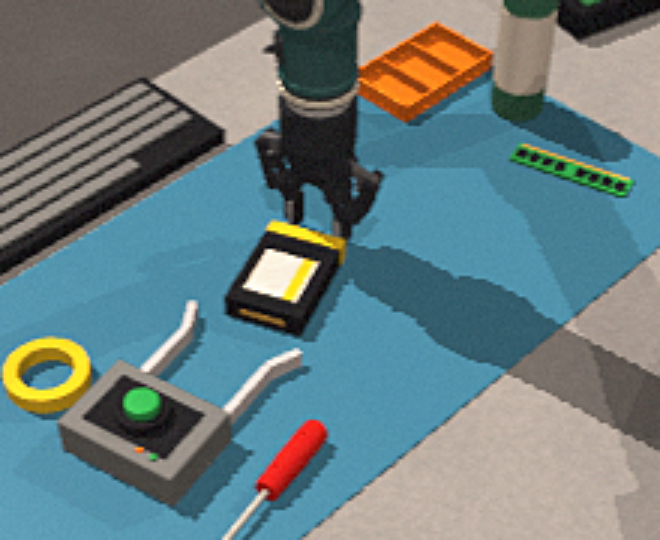

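The side view shows the cartridge at (285,275) in front of the rails, still askew, with the fingers on its yellow end. It is now 11° askew, its front centred (y about +4) and its rear about 19 mm to the right. A sideways nudge with shut fingers near the rear right side, toward +y, should straighten it about its front.

send_rows([
  {"dx":-0.02,"dy":0,"dz":0,"yaw":0,"gripper":0.5},
  {"dx":-0.02,"dy":0,"dz":-0.004,"yaw":0,"gripper":0},
  {"dx":-0.02,"dy":0.04,"dz":-0.004,"yaw":0,"gripper":0},
  {"dx":-0.02,"dy":0.074,"dz":-0.004,"yaw":0,"gripper":0},
  {"dx":-0.02,"dy":0.074,"dz":-0.004,"yaw":0,"gripper":0},
  {"dx":0.0,"dy":0.074,"dz":-0.004,"yaw":0,"gripper":0},
  {"dx":0.02,"dy":0.074,"dz":-0.004,"yaw":0,"gripper":0},
  {"dx":0.031,"dy":0.074,"dz":-0.004,"yaw":0,"gripper":0},
  {"dx":0.031,"dy":0.066,"dz":-0.004,"yaw":0,"gripper":0},
  {"dx":0.031,"dy":0.062,"dz":-0.004,"yaw":0,"gripper":0},
  {"dx":0.031,"dy":0.059,"dz":-0.004,"yaw":0,"gripper":0},
  {"dx":0.031,"dy":0.056,"dz":-0.004,"yaw":0,"gripper":0},
  {"dx":0.031,"dy":0.053,"dz":-0.004,"yaw":0,"gripper":0},
  {"dx":0.031,"dy":0.05,"dz":-0.004,"yaw":0,"gripper":0},
  {"dx":0.031,"dy":0.048,"dz":-0.004,"yaw":0,"gripper":0},
  {"dx":0.031,"dy":0.046,"dz":-0.004,"yaw":0,"gripper":0},
  {"dx":0.031,"dy":0.044,"dz":-0.004,"yaw":0,"gripper":0},
  {"dx":0.031,"dy":0.044,"dz":-0.004,"yaw":0,"gripper":0},
])

```text
time: 5.72
tcp_pos: [652.4, -100.1, 84.0]
tool_rot: [3.142, 0.0, 1.795]
contact_force: [1.3, 0.0, 0.5]
width: -0.1
grasp_force: 0.3
```

```bash
python3 - <<'E'
from h import *
plan(-236,-51,84)
drive('b')
E
```

```text
dx,dy,dz [ 1.2 -8.9 -0. ] yaw 0.002 | now dock [-237.2  -59.9] [ 652.4 -100.1   84. ] [3.142 0.    1.795] F [1.3 0.  0.5] w -0.1 t 5.7167
top drive 1148 [-1.889e+02  1.000e-01] [121.4  81.5] 7.2
  band mid [-241.5    4.9] tilt deg 11.9
side drive 826 [-185.8  -10.6] [126.  110.7] 8.3
  band mid [-238.2   -4.8] tilt deg 4.8
```

send_rows([
  {"dx":0,"dy":-0.003,"dz":0,"yaw":0,"gripper":0},
  {"dx":0,"dy":-0.005,"dz":0,"yaw":0,"gripper":0},
  {"dx":0,"dy":-0.007,"dz":0,"yaw":0,"gripper":0},
  {"dx":0,"dy":-0.009,"dz":0,"yaw":0,"gripper":0},
  {"dx":0,"dy":-0.011,"dz":0,"yaw":0,"gripper":0},
  {"dx":0,"dy":-0.011,"dz":0,"yaw":0,"gripper":0},
  {"dx":0,"dy":0.02,"dz":0,"yaw":0,"gripper":0},
  {"dx":0,"dy":0.05,"dz":0,"yaw":0,"gripper":0},
  {"dx":-0.03,"dy":0.05,"dz":0,"yaw":0,"gripper":0},
  {"dx":-0.06,"dy":0.05,"dz":0,"yaw":0,"gripper":0},
  {"dx":-0.06,"dy":0.05,"dz":0,"yaw":0,"gripper":0},
])

```text
time: 6.73
tcp_pos: [714.8, -155.3, 83.2]
tool_rot: [-3.14, 0.005, 1.789]
contact_force: [-1.6, -3.6, -1.4]
width: 0.2
grasp_force: 0.0
```

```bash
python3 - <<'E'
from h import *
plan(-300,0,82)
drive('c')
E
```

```text
dx,dy,dz [   4.4 -108.7    1.2] yaw -0.005 | now dock [-304.9 -108.7] [ 714.8 -155.3   83.2] [-3.14   0.005  1.789] F [-1.6 -3.6 -1.4] w 0.2 t 6.7333
top drive 1181 [-185.7    6.3] [120.5  81.2] 1.7
  band mid [-236.9    4.8] tilt deg 1.5
side drive 801 [-184.     8.4] [125.   82.6] 2.0
  band mid [-235.8    7.6] tilt deg 1.7
```

View pics/c_top.png

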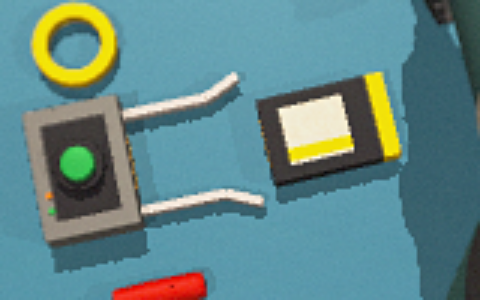

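The top view shows the cartridge at (330,130), squared up (1.7°) but about 6 mm toward +y (down in the picture) relative to the rails. I'll nudge it 6 mm back from the other side, passing over it with the fingers shut and raised.

send_rows([
  {"dx":0,"dy":0,"dz":-0.03,"yaw":0,"gripper":0},
  {"dx":0,"dy":0,"dz":-0.06,"yaw":0,"gripper":0},
  {"dx":0.02,"dy":-0.04,"dz":-0.07,"yaw":0,"gripper":0},
  {"dx":0.04,"dy":-0.07,"dz":-0.07,"yaw":0,"gripper":0},
  {"dx":0.06,"dy":-0.1,"dz":-0.07,"yaw":0,"gripper":0},
  {"dx":0.08,"dy":-0.13,"dz":-0.07,"yaw":0,"gripper":0},
  {"dx":0.1,"dy":-0.16,"dz":-0.07,"yaw":0,"gripper":0},
  {"dx":0.117,"dy":-0.19,"dz":-0.07,"yaw":0,"gripper":0},
  {"dx":0.117,"dy":-0.2,"dz":-0.07,"yaw":0,"gripper":0},
  {"dx":0.117,"dy":-0.2,"dz":-0.07,"yaw":0,"gripper":0},
  {"dx":0.117,"dy":-0.2,"dz":-0.04,"yaw":0,"gripper":0},
  {"dx":0.117,"dy":-0.2,"dz":-0.01,"yaw":0,"gripper":0},
  {"dx":0.117,"dy":-0.2,"dz":0,"yaw":0,"gripper":0},
  {"dx":0.117,"dy":-0.2,"dz":0,"yaw":0,"gripper":0},
])

```text
time: 8.0
tcp_pos: [492.9, -77.1, 81.7]
tool_rot: [-3.138, -0.002, 1.796]
contact_force: [0.1, 0.0, -0.5]
width: 0.3
grasp_force: 0.0
```

```bash
python3 - <<'E'
from h import *
plan(-180,53.7,84)
E
```

```text
dx,dy,dz [-0.4 36.8 -2.3] yaw 0.003 | now dock [-179.7   90.5] [492.9 -77.1  81.7] [-3.138e+00 -2.000e-03  1.796e+00] F [ 0.1  0.  -0.5] w 0.3 t 8.0
```

send_rows([
  {"dx":0,"dy":0.012,"dz":0,"yaw":0,"gripper":0},
  {"dx":0,"dy":0.022,"dz":0,"yaw":0,"gripper":0},
  {"dx":0,"dy":0.026,"dz":0,"yaw":0,"gripper":0},
  {"dx":0,"dy":0.029,"dz":0,"yaw":0,"gripper":0},
  {"dx":0,"dy":0.031,"dz":0,"yaw":0,"gripper":0},
  {"dx":0,"dy":0.033,"dz":0,"yaw":0,"gripper":0},
  {"dx":0,"dy":0.035,"dz":0,"yaw":0,"gripper":0},
  {"dx":0,"dy":0.037,"dz":0,"yaw":0,"gripper":0},
  {"dx":0,"dy":0.037,"dz":0,"yaw":0,"gripper":0},
  {"dx":0,"dy":0.02,"dz":0,"yaw":0,"gripper":0},
  {"dx":-0.02,"dy":-0.01,"dz":0,"yaw":0,"gripper":0},
  {"dx":-0.06,"dy":-0.03,"dz":0,"yaw":0,"gripper":0.3},
  {"dx":-0.09,"dy":-0.03,"dz":0,"yaw":0,"gripper":0.55},
  {"dx":-0.12,"dy":-0.01,"dz":0,"yaw":0,"gripper":0.55},
  {"dx":-0.12,"dy":0.03,"dz":0,"yaw":0,"gripper":0.55},
  {"dx":-0.12,"dy":0.06,"dz":0,"yaw":0,"gripper":0.55},
  {"dx":-0.12,"dy":0.09,"dz":0,"yaw":0,"gripper":0.55},
  {"dx":-0.12,"dy":0.09,"dz":0,"yaw":0,"gripper":0.55},
])

```text
time: 9.5
tcp_pos: [615.1, -171.7, 85.0]
tool_rot: [3.131, 0.0, 1.799]
contact_force: [1.0, 0.4, 0.2]
width: 46.8
grasp_force: 0.0
```

```bash
python3 - <<'E'
from h import *
plan(-270,0,80)
drive('d')
E
```

```text
dx,dy,dz [29.  -7.6  5. ] yaw 0.006 | now dock [-298.9   -7.7] [ 615.1 -171.7   85. ] [3.131 0.    1.799] F [1.  0.4 0.2] w 46.8 t 9.5
top drive 1179 [-186.4   -2.3] [120.3  81.4] 0.5
  band mid [-237.5   -1.3] tilt deg 0.2
side drive 817 [-183.5   -0.2] [125.2  84.1] 0.5
  band mid [-235.8    0.8] tilt deg -0.5
```

Well aligned: y about -1, tilt about 0. I'll push it straight in.

send_rows([
  {"dx":0.015,"dy":0,"dz":0.002,"yaw":0.003,"gripper":0.55},
  {"dx":0.03,"dy":0,"dz":0.002,"yaw":0.003,"gripper":0.55},
  {"dx":0.036,"dy":0,"dz":0.002,"yaw":0.003,"gripper":0.55},
  {"dx":0.042,"dy":0,"dz":0.002,"yaw":0.003,"gripper":0.55},
  {"dx":0.048,"dy":0,"dz":0.002,"yaw":0.003,"gripper":0.55},
  {"dx":0.054,"dy":0,"dz":0.002,"yaw":0.003,"gripper":0.55},
  {"dx":0.06,"dy":0,"dz":0.002,"yaw":0.003,"gripper":0.55},
  {"dx":0.066,"dy":0,"dz":0.002,"yaw":0.003,"gripper":0.55},
  {"dx":0.072,"dy":0,"dz":0.002,"yaw":0.003,"gripper":0.55},
  {"dx":0.078,"dy":0,"dz":0.002,"yaw":0.003,"gripper":0.55},
  {"dx":0.084,"dy":0,"dz":0.002,"yaw":0.003,"gripper":0.55},
  {"dx":0.09,"dy":0,"dz":0.002,"yaw":0.003,"gripper":0.55},
  {"dx":0.096,"dy":0,"dz":0.002,"yaw":0.003,"gripper":0.55},
  {"dx":0.102,"dy":0,"dz":0.002,"yaw":0.003,"gripper":0.55},
  {"dx":0.108,"dy":0,"dz":0.002,"yaw":0.003,"gripper":0.55},
  {"dx":0.112,"dy":0,"dz":0.002,"yaw":0.003,"gripper":0.55},
  {"dx":0.116,"dy":0,"dz":0.002,"yaw":0.003,"gripper":0.55},
  {"dx":0.12,"dy":0,"dz":0.002,"yaw":0.003,"gripper":0.55},
  {"dx":0.12,"dy":0,"dz":0.002,"yaw":0.003,"gripper":0.55},
])

```text
time: 11.18
tcp_pos: [581.1, -56.7, 81.9]
tool_rot: [-3.141, -0.0, 1.794]
contact_force: [-0.2, -2.3, 2.8]
width: 47.0
grasp_force: 1.1
```

```bash
python3 - <<'E'
from h import *
plan(-128,0,81)
drive('e')
E
```

```text
dx,dy,dz [51.2  0.1  0.9] yaw 0.001 | now dock [-179.2    0. ] [581.1 -56.7  81.9] [-3.141 -0.     1.794] F [-0.2 -2.3  2.8] w 47.0 t 11.1833
top drive 1078 [-108.1   -5.3] [121.4  86.2] 0.5
  band mid [-160.5   18.7] tilt deg 7.0
side drive 918 [-118.9   -3.3] [145.7  88.5] 0.1
  band mid [-160.4   -0.2] tilt deg 0.4
```

send_rows([
  {"dx":0.005,"dy":0,"dz":0,"yaw":0,"gripper":0.55},
  {"dx":0.01,"dy":0,"dz":0,"yaw":0,"gripper":0.55},
  {"dx":0.015,"dy":0,"dz":0,"yaw":0,"gripper":0.55},
  {"dx":0.02,"dy":0,"dz":0,"yaw":0,"gripper":0.55},
  {"dx":0.025,"dy":0,"dz":0,"yaw":0,"gripper":0.55},
  {"dx":0.03,"dy":0,"dz":0,"yaw":0,"gripper":0.55},
  {"dx":0.034,"dy":0,"dz":0,"yaw":0,"gripper":0.55},
  {"dx":0.038,"dy":0,"dz":0,"yaw":0,"gripper":0.55},
  {"dx":0.041,"dy":0,"dz":0,"yaw":0,"gripper":0.55},
  {"dx":0.043,"dy":0,"dz":0,"yaw":0,"gripper":0.55},
  {"dx":0.044,"dy":0,"dz":0,"yaw":0,"gripper":0.55},
  {"dx":0.045,"dy":0,"dz":0,"yaw":0,"gripper":0.55},
  {"dx":0.045,"dy":0,"dz":0,"yaw":0,"gripper":0.55},
])

```text
time: 12.37
tcp_pos: [571.2, -13.4, 81.7]
tool_rot: [-3.141, -0.0, 1.793]
contact_force: [0.6, -2.0, 0.3]
width: 46.8
grasp_force: 0.6
```

send_rows([
  {"dx":0.001,"dy":0,"dz":0,"yaw":0,"gripper":0.55},
  {"dx":0.002,"dy":0,"dz":0,"yaw":0,"gripper":0.55},
  {"dx":0.002,"dy":0,"dz":0,"yaw":0,"gripper":0.55},
])

```text
time: 12.62
tcp_pos: [570.9, -11.4, 81.8]
tool_rot: [-3.142, -0.0, 1.793]
contact_force: [-0.6, -0.6, -1.2]
width: 47.6
grasp_force: 0.6
```

```bash
python3 - <<'E'
from h import *
plan(-128,0,81)
drive('f')
E
```

```text
dx,dy,dz [ 4.8 -0.   0.8] yaw -0.0 | now dock [-132.8    0. ] [570.9 -11.4  81.8] [-3.142 -0.     1.793] F [-0.6 -0.6 -1.2] w 47.6 t 12.6167
top drive 1032 [-60.3  -5.5] [114.   87.9] 0.1
  band mid [-110.8   21.6] tilt deg 6.9
side drive 916 [-74.4  -3. ] [ 89.3 140.5] 88.6
  band mid [-115.6    0.7] tilt deg -0.1
```

send_rows([
  {"dx":0.001,"dy":0,"dz":0,"yaw":0,"gripper":0.55},
  {"dx":0.002,"dy":0,"dz":0,"yaw":0,"gripper":0.55},
  {"dx":0.002,"dy":0,"dz":0,"yaw":0,"gripper":0.55},
])

```text
time: 12.97
tcp_pos: [570.5, -9.6, 81.9]
tool_rot: [-3.142, 0.0, 1.793]
contact_force: [-0.3, -1.7, -0.4]
width: 46.7
grasp_force: 0.7
```

send_rows([
  {"dx":0.001,"dy":0,"dz":0,"yaw":0,"gripper":0.55},
  {"dx":0.002,"dy":0,"dz":0,"yaw":0,"gripper":0.55},
  {"dx":0.002,"dy":0,"dz":0,"yaw":0,"gripper":0.55},
])

```text
time: 13.22
tcp_pos: [570.1, -7.8, 81.9]
tool_rot: [3.141, 0.0, 1.793]
contact_force: [0.2, -2.3, -1.1]
width: 46.8
grasp_force: 1.1
```

send_rows([
  {"dx":0.001,"dy":0,"dz":0,"yaw":0,"gripper":0.55},
  {"dx":0.002,"dy":0,"dz":0,"yaw":0,"gripper":0.55},
  {"dx":0.002,"dy":0,"dz":0,"yaw":0,"gripper":0.55},
])

```text
time: 13.47
tcp_pos: [570.0, -7.6, 81.9]
tool_rot: [3.142, 0.002, 1.792]
contact_force: [0.1, -6.3, -0.5]
width: 46.6
grasp_force: 3.2
```

send_rows([
  {"dx":0.001,"dy":0,"dz":0,"yaw":0,"gripper":0.55},
  {"dx":0.002,"dy":0,"dz":0,"yaw":0,"gripper":0.55},
  {"dx":0.002,"dy":0,"dz":0,"yaw":0,"gripper":0.55},
])

```text
time: 13.72
tcp_pos: [570.0, -7.5, 82.0]
tool_rot: [3.141, 0.004, 1.791]
contact_force: [2.2, -10.5, -1.4]
width: 47.4
grasp_force: 5.1
```

The tool has stopped with the force rising to 10 N, so the cartridge is against the stop. I'll back off, rise, and check.

send_rows([
  {"dx":-0.02,"dy":0,"dz":0,"yaw":0,"gripper":0.55},
  {"dx":-0.05,"dy":0,"dz":0,"yaw":0,"gripper":0.55},
  {"dx":-0.08,"dy":0,"dz":0,"yaw":0,"gripper":0.3},
  {"dx":-0.1,"dy":0,"dz":-0.02,"yaw":0,"gripper":0},
  {"dx":-0.13,"dy":0,"dz":-0.05,"yaw":0,"gripper":0},
  {"dx":-0.16,"dy":0,"dz":-0.06,"yaw":0,"gripper":0},
  {"dx":-0.18,"dy":0,"dz":-0.06,"yaw":0,"gripper":0},
  {"dx":-0.18,"dy":0,"dz":-0.06,"yaw":0,"gripper":0},
  {"dx":-0.18,"dy":0,"dz":-0.06,"yaw":0,"gripper":0},
])

```text
time: 14.47
tcp_pos: [609.0, -180.3, 142.0]
tool_rot: [3.141, -0.0, 1.79]
contact_force: [0.5, 1.1, -0.2]
width: 0.0
grasp_force: 0.0
```

```bash
python3 - <<'E'
from h import *
drive('g')
for n in('top','side'):
    c=dict(np.load(n+'.npz')); p=c['pixels']; hsv=cv2.cvtColor(p,cv2.COLOR_RGB2HSV).astype(int)
    m=((hsv[...,0]>50)&(hsv[...,0]<75)&(hsv[...,1]>140)&(hsv[...,2]>90))
    v,u=np.nonzero(m); W=world(c,np.c_[u,v]); D=np.array([w2d(w) for w in W]); k=(W[:,2]>40)&(D[:,0]>0)&(D[:,0]<95)&(abs(D[:,1])<60)
    zt=np.percentile(W[k,2],60); k2=k&(W[:,2]>zt-3)
    print(n,'button',k.sum(),'z pct',np.percentile(W[k,2],[10,50,90]).round(1),'mean dock',D[k2].mean(0).round(1),'ext',D[k2].min(0).round(1),D[k2].max(0).round(1))
s=get_state(); print(s['time'])
E
```

```text
top drive 1179 [-61.   -5.1] [ 87.2 117.6] 89.6
  band mid [-111.3   -2.1] tilt deg 0.2
side drive 857 [-63.2  -3.7] [ 89.  115.3] 89.7
  band mid [-109.7    1.2] tilt deg -0.9
top button 104 z pct [60.1 63.3 66.8] mean dock [45.3  1. ] ext [ 32.1 -12.9] [58.9 15.1]
side button 110 z pct [59.2 63.4 66.2] mean dock [48.4  1.5] ext [ 32.7 -14. ] [63.9 15.6]
14.5667
```

View pics/g_top.png

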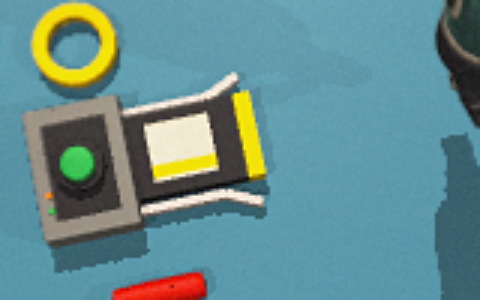

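The picture shows the cartridge between the rails, up against the head, with the band at (250,135). The band mid is at -111 mm, so the rear is at about -119.5, which is home. The button top is at dock (46,1), z about 63.5. I'll go above it with the fingers shut.

```bash
python3 -c "
from h import *
plan(46,1,145)"
```

```text
dx,dy,dz [349.2  -0.9  -3.4] yaw 0.001 | now dock [-3.032e+02 -3.000e-01] [ 608.7 -177.5  141.6] [-3.142e+00 -2.000e-03  1.794e+00] F [0.  0.7 0.1] w 0.0 t 14.5667
```

send_rows([
  {"dx":0.0,"dy":-0.001,"dz":-0.033,"yaw":0,"gripper":0},
  {"dx":0.04,"dy":-0.001,"dz":-0.033,"yaw":0,"gripper":0},
  {"dx":0.08,"dy":-0.001,"dz":-0.033,"yaw":0,"gripper":0},
  {"dx":0.12,"dy":-0.001,"dz":-0.033,"yaw":0,"gripper":0},
  {"dx":0.16,"dy":-0.001,"dz":-0.033,"yaw":0,"gripper":0},
  {"dx":0.2,"dy":-0.001,"dz":-0.033,"yaw":0,"gripper":0},
  {"dx":0.24,"dy":-0.001,"dz":-0.033,"yaw":0,"gripper":0},
  {"dx":0.28,"dy":-0.001,"dz":-0.033,"yaw":0,"gripper":0},
  {"dx":0.32,"dy":-0.001,"dz":-0.033,"yaw":0,"gripper":0},
  {"dx":0.349,"dy":-0.001,"dz":-0.033,"yaw":0,"gripper":0},
  {"dx":0.349,"dy":-0.001,"dz":-0.033,"yaw":0,"gripper":0},
  {"dx":0.349,"dy":-0.001,"dz":-0.02,"yaw":0,"gripper":0},
  {"dx":0.349,"dy":-0.001,"dz":-0.01,"yaw":0,"gripper":0},
  {"dx":0.349,"dy":-0.001,"dz":-0.003,"yaw":0,"gripper":0},
  {"dx":0.349,"dy":-0.001,"dz":-0.003,"yaw":0,"gripper":0},
])

```text
time: 15.82
tcp_pos: [529.9, 158.9, 142.2]
tool_rot: [-3.137, 0.001, 1.791]
contact_force: [0.1, -0.5, 0.2]
width: -0.0
grasp_force: 0.0
```

```bash
python3 -c "
from h import *
plan(46,1,131)"
```

```text
dx,dy,dz [ 3.6  1.4 11.2] yaw -0.002 | now dock [42.4  2.4] [529.9 158.9 142.2] [-3.137e+00  1.000e-03  1.791e+00] F [ 0.1 -0.5  0.2] w -0.0 t 15.8167
```

send_rows([
  {"dx":0,"dy":0,"dz":0.003,"yaw":0,"gripper":0},
  {"dx":0,"dy":0,"dz":0.006,"yaw":0,"gripper":0},
  {"dx":0,"dy":0,"dz":0.008,"yaw":0,"gripper":0},
  {"dx":0,"dy":0,"dz":0.01,"yaw":0,"gripper":0},
  {"dx":0,"dy":0,"dz":0.01,"yaw":0,"gripper":0},
])

```text
time: 16.23
tcp_pos: [531.3, 160.2, 134.8]
tool_rot: [3.142, 0.001, 1.792]
contact_force: [-0.1, -1.9, 2.4]
width: 0.1
grasp_force: 1.2
```

send_rows([
  {"dx":0,"dy":0,"dz":0.002,"yaw":0,"gripper":0},
  {"dx":0,"dy":0,"dz":0.003,"yaw":0,"gripper":0},
  {"dx":0,"dy":0,"dz":0.003,"yaw":0,"gripper":0},
])

```text
time: 16.48
tcp_pos: [531.3, 160.3, 132.0]
tool_rot: [3.141, 0.001, 1.792]
contact_force: [0.7, -2.7, 4.1]
width: -0.1
grasp_force: 2.0
```

send_rows([
  {"dx":0,"dy":0,"dz":0.002,"yaw":0,"gripper":0},
  {"dx":0,"dy":0,"dz":0.003,"yaw":0,"gripper":0},
  {"dx":0,"dy":0,"dz":0.003,"yaw":0,"gripper":0},
])

```text
time: 16.73
tcp_pos: [531.4, 160.4, 130.5]
tool_rot: [3.141, 0.002, 1.792]
contact_force: [-4.4, -4.5, 15.8]
width: 0.1
grasp_force: 8.5
```

send_rows([
  {"dx":0,"dy":0,"dz":0.001,"yaw":0,"gripper":0},
  {"dx":0,"dy":0,"dz":0.002,"yaw":0,"gripper":0},
  {"dx":0,"dy":0,"dz":0.002,"yaw":0,"gripper":0},
])

```text
time: 16.98
tcp_pos: [531.5, 160.5, 130.2]
tool_rot: [3.141, 0.003, 1.792]
contact_force: [-8.5, -6.7, 31.1]
width: 0.1
grasp_force: 15.8
```

The button bottomed out at z 130.5 with the force rising steeply. I'll release it and go up.

send_rows([
  {"dx":0,"dy":0,"dz":-0.01,"yaw":0,"gripper":0},
  {"dx":0,"dy":0,"dz":-0.04,"yaw":0,"gripper":0},
  {"dx":0,"dy":0,"dz":-0.08,"yaw":0,"gripper":0},
  {"dx":-0.05,"dy":0,"dz":-0.12,"yaw":0,"gripper":0},
  {"dx":-0.09,"dy":0,"dz":-0.15,"yaw":0,"gripper":0},
  {"dx":-0.13,"dy":0,"dz":-0.15,"yaw":0,"gripper":0},
  {"dx":-0.17,"dy":0,"dz":-0.15,"yaw":0,"gripper":0},
  {"dx":-0.21,"dy":0,"dz":-0.15,"yaw":0,"gripper":0},
  {"dx":-0.25,"dy":0,"dz":-0.15,"yaw":0,"gripper":0},
  {"dx":-0.29,"dy":0,"dz":-0.15,"yaw":0,"gripper":0},
  {"dx":-0.33,"dy":0,"dz":-0.15,"yaw":0,"gripper":0},
  {"dx":-0.33,"dy":0,"dz":-0.15,"yaw":0,"gripper":0},
  {"dx":-0.33,"dy":0,"dz":-0.15,"yaw":0,"gripper":0},
  {"dx":-0.33,"dy":0,"dz":-0.15,"yaw":0,"gripper":0},
])

```text
time: 18.15
tcp_pos: [603.6, -161.5, 276.0]
tool_rot: [-3.141, -0.001, 1.791]
contact_force: [-0.3, 1.1, 0.3]
width: -0.2
grasp_force: 0.0
```

```bash
python3 - <<'E'
from h import *
drive('h')
c=dict(np.load('side.npz')); p=c['pixels']; hsv=cv2.cvtColor(p,cv2.COLOR_RGB2HSV).astype(int)
v,u=np.nonzero((hsv[...,0]>50)&(hsv[...,0]<75)&(hsv[...,1]>140)&(hsv[...,2]>90)); W=world(c,np.c_[u,v]); D=np.array([w2d(w) for w in W]); k=(W[:,2]>40)&(D[:,0]>0)&(D[:,0]<95)&(abs(D[:,1])<60)
print('button z',np.percentile(W[k,2],[10,50,90]).round(1)); s=get_state(); print(s['contact_force'].round(1),abs(s['qvel']).max())
E
```

```text
top drive 1188 [-60.9  -6.4] [117.7  89.2] 0.1
  band mid [-111.4   -2.2] tilt deg 0.3
side drive 855 [-63.3  -4.1] [113.3  90.8] 1.5
  band mid [-109.6    0.5] tilt deg -0.4
button z [58.7 63.6 65.8]
[-0.1 -0.1  0.5] 0.013377796087010674
```

The cartridge has not moved, the button is up again, and the arm is clear.

```bash
python3 -c "
from bench import *
print(job_done())"
```

```text
the job is handed in; nothing more can be done
None
```

The yellow-ended cartridge was pushed flat along the mat until it stopped against the dock's stop, then the green button was pressed to the bottom and released. The arm was clear when I handed the job in at about 18 s; no verdict came back.

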